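Shim the dressing stone snug in its holder

TASK

The dressing stone lies loose in its grey holder. Add spacers, one at a time, to the gap in front of the stone until it is snug: choose the two of the three that together fill the gap with less than 10 mm of play, and set each fully down on the holder's floor, upright, roughly centred along the holder and square to it. Leave the spacer that is not needed standing where it is, and keep the arm clear of the tall faceting mast and lap machine that stand close behind the holder (swing across on the near side).

Things in the scene. Friction and masses are not known exactly. Their poses are not given: they have to be found in the camera images.
- stone_holder: Grey holder 130 (x) x 124 (y), fixed to bench. Origin: centre of underside, z up. Smooth floor at z=6, two fences along y, tops z=24: front at x=-65..-55 (robot side), rear x=55..65. Loose dressing stone 34x90x21 lies at the rear, x=21..55, top z=27. Gap to fill: 76 mm, x=-55..21, open above and at ends; spacers stand in it lengthwise along y, any order. Stone and spacers slide aside if pushed. (mm)
- spacer_thick: Thick spacer, 40 mm, pale whitish aluminium, about 150 g. Origin: centre of underside; x across thickness, y along length, z up. Smooth foot 60 mm long, 24 high; its lower 14 mm taper in by 6 mm each side as lead-in. On its middle a grip tab 10 mm (x) by 24 (y), top 58 mm above the underside: pinch it across the 24 mm, fingertips above the foot. Starts standing upright on the bench.
- spacer_medium: Medium spacer, 30 mm thick, orange-yellow brass, about 140 g. Origin: centre of underside; x across thickness, y along length, z up. Smooth foot 60 mm long, 24 high; its lower 14 mm taper in by 6 mm each side as lead-in. On its middle a grip tab 10 mm (x) by 24 (y), top 58 mm above the underside: pinch it across the 24 mm, fingertips above the foot. Starts standing upright on the bench.
- spacer_thin: Thin spacer, 20 mm thick, dark steel, about 100 g. Origin: centre of underside; x across thickness, y along length, z up. Smooth foot 60 mm long, 24 high; its lower 14 mm taper in by 6 mm each side as lead-in. On its middle a grip tab 10 mm (x) by 24 (y), top 58 mm above the underside: pinch it across the 24 mm, fingertips above the foot. Starts standing upright on the bench.
Things that resemble listed ones, but are neither listed nor needed, are in the scene too. What is meant by the spacer_medium is not blue, and is the smaller of those in its own colour.

How it is judged:
On the way, in this order (a step that is already met when the one before it is completed fails the run):
1. a first right spacer (thick or medium) stands on the holder's floor in the gap (((z of spacer_thick in the frame of stone_holder between 0 and 0.011 m and x of spacer_thick in the frame of stone_holder between -0.055 and 0.03 m and y of spacer_thick in the frame of stone_holder between -0.025 and 0.025 m and angle between spacer_thick's own z axis and vertical below 0.17 rad and angle between the y axis of spacer_thick and the y axis of stone_holder, either way round below 0.2 rad) or (z of spacer_medium in the frame of stone_holder between 0 and 0.011 m and x of spacer_medium in the frame of stone_holder between -0.055 and 0.03 m and y of spacer_medium in the frame of stone_holder between -0.025 and 0.025 m and angle between spacer_medium's own z axis and vertical below 0.17 rad and angle between the y axis of spacer_medium and the y axis of stone_holder, either way round below 0.2 rad))), for 0.2 s.
2. the second stands beside it (z of spacer_thick in the frame of stone_holder between 0 and 0.011 m and x of spacer_thick in the frame of stone_holder between -0.055 and 0.03 m and y of spacer_thick in the frame of stone_holder between -0.025 and 0.025 m and angle between each of spacer_thick, spacer_medium's own z axis and vertical below 0.17 rad and angle between the y axis of each of spacer_thick, spacer_medium and the y axis of stone_holder, either way round below 0.2 rad and z of spacer_medium in the frame of stone_holder between 0 and 0.011 m and x of spacer_medium in the frame of stone_holder between -0.055 and 0.03 m and y of spacer_medium in the frame of stone_holder between -0.025 and 0.025 m), for 0.2 s.
At the end, for the whole second after the job is handed in: The thick and the medium spacer both stand at rest on the holder's floor in the gap (underside within 5 mm of the floor, tilt under 10 degrees, within 25 mm of the holder's middle along y, square within 11 degrees), and the thin spacer still stands upright within 30 mm of where it was (all of step 2 and distance of spacer_thin from where it was at the start of the episode below 0.03 m and angle between spacer_thin's own z axis and vertical below 0.17 rad and linear speed of each of spacer_thick, spacer_medium below 0.02 m/s); the robot touches nothing.
It also fails if it takes over 64 s, if anything falls off the work surface, if the arm or the gripper's body presses on something with over 40 N, if the wrist force passes 120 N, or if a joint passes its speed limit or range.

ROBOT

A 6-joint arm with a two-finger parallel gripper is mounted at the origin on a cart in front of the work surface, level with it; the furniture and walls round the work are solid. World frame = base frame: x ahead of the robot, y to its left, z up, the work surface at z = 0. Lengths are in m, angles in rad, forces in N, time in s.
With the tool pointing down it reaches from about 0.325 to 0.85 m from the base axis. Payload 15.5 kg.
Tool frame: the origin (TCP) lies at the very end of the fingers, on their centre line; the grasp point (between the pads) lies 19 mm behind it (bot.grasp_offset is the distance from the TCP to the grasp point, in m); z points along the fingers, y is the direction in which the jaws open and shut (so a half turn about z gives the same grasp; the last joint's range is limited). The gripper opens to 91 mm and grips with 3 to 60 N. Pads are 32 mm wide; open, the fingers measure 118 mm over their backs; the gripper's body (76 mm by 178 mm) begins 60 mm behind the grasp point.
Start: joints at [1.19, 0.494, 1.345, -0, 1.302, -0.096], TCP at [0.176, 0.6, 0.214] pointing down, gripper open.
Joint ranges: [-2.91, 2.91], [-0.82, 2.16], [0.22, 2.67], [-1.22, 4.37], [0.12, 2.79], [-3.08, 3.08]. Speed limits (rad/s): [1.89, 1.89, 2.57, 3.01, 3.01, 3.01].

INTERFACE

Orientations are given as a 3x3 rotation matrix whose columns are the frame's x, y, z axes.
In Python, from workcell import bot gives the robot as it stands.
- The arm moves only by the tool jog_arm, never from a script. Its argument "rows" is a list of rows, each a list of 3 entries, a list of its own where there are three numbers: the opening, from -1 (shut) to 1 (fully open), so that 0 is half open, then the shift along the tool's x, y, z in cm, then the turn about the tool's z in degrees. A call has exactly 8 rows; each row shifts and turns the commanded pose from where the row before left it, along the tool's axes as they then stand; what a row does not reach is not made up. A row lasts 1/12 s, in which the tool goes at most 41.7 mm and 7.16 degrees, less where a joint would pass 70% of its speed; a pose out of reach is approached as far as the arm can. A call is refused whole if a number of a shift passes 4.17 or a number of a turn 7.16, either way. A call with a gripper value outside its range is refused whole. The fingers move at their own pace and stop on an object; "newtons" is the grip in N (left out, the last holds). Time passes only in rows, so rows that do not move let the fingers close, or fill a call up. It gives the time, the measured TCP pose, the force and the opening at its end, in the units of the state.
- bot.read_state(): the state, without advancing time (a new reading comes with each control period).
- bot.capture(name): name is "side" or "top" or "wrist"; returns (picture, depth): 480x640x3 uint8, red, green, blue; 480x640 float32, m along the optical axis (not along the pixel's ray), 0 where there is no reading.
- bot.camera_model(name): a dict with "K" (3x3 intrinsics, pixels), "rvec" (rotation vector, rad) and "tvec" (3), from world to camera coordinates, as OpenCV has them. Camera axes: x right, y down, z forward; pixel columns grow to the right and rows downward; lengths in m; the calibration is good to about 2 mm. A picture is of the moment at which its call begins: read the wrist's pose just before it. camera_model takes no time and is no camera call; for the wrist camera it gives the pose at the moment of the call.
- bot.sign_off(): hands the job in, once; it reports no verdict.
The state is a dict: "clock": time; "joint_pos": joint angles; "joint_velocities": joint speeds; "effort": joint torques, N m; "tcp_pos": TCP position; "orientation": TCP orientation; "ft_force": force on the tool from outside, world axes, zero at the start; "ft_torque": the same for the moment, N m; "width": finger opening in m.
Only numpy, scipy, OpenCV 4.12 (cv2) and the standard library are available. Lean on these libraries where they do the work, as an engineer would, in place of code of your own. Each camera call takes 0.05 s, during which the arm holds its last target.

## Working session

There is one attempt and no reset: what is moved stays moved. The work goes in short steps, Python scripts to look and compute and a tool call to move; the robot and the scene stay as the last step left them, time stands still between calls to the robot, and variables do not carry over. Pictures are saved under pics/ and viewed, and the job is handed in when it is done.

Besides the shell and the picture viewer there is one more tool, called as name(argument=value, ...), one argument or row to a line, values as JSON. jog_arm: Moves the arm, as the interface text tells. Its arguments: {"type":"object","properties":{"rows":{"type":"array","items":{"type":"array"}},"newtons":{"type":"number"}},"required":["rows"]}

```bash
mkdir -p pics; ls
python3 - <<'E'
from workcell import bot
import cv2,numpy as np
s=bot.read_state();print(s['clock'],s['tcp_pos'],s['orientation'],s['width'])
for n in('side','top'):
    p,d=bot.capture(n);cv2.imwrite(f'pics/{n}0.png',p[:,:,::-1]);np.savez(f'{n}0.npz',p=p,d=d)
    m=bot.camera_model(n);R=cv2.Rodrigues(np.array(m['rvec'],float))[0];print(n,m['K'],'pos',-R.T@np.array(m['tvec']).ravel(),R)
E
```

```text
pics
0.0 [0.17544563 0.59945716 0.21333274] [[-9.59726840e-01  2.80934467e-01 -4.66364217e-04]
 [ 2.80934827e-01  9.59726156e-01 -1.15293760e-03]
 [ 1.23682026e-04 -1.23752311e-03 -9.99999227e-01]] 0.09123954223896345
side [[498.28118081   0.         305.72809023]
 [  0.         498.28118081 240.33484435]
 [  0.           0.           1.        ]] pos [ 0.50575914 -0.81082287  0.76387815] [[ 0.99987375  0.01394092 -0.00762457]
 [ 0.00369045 -0.67046487 -0.7419321 ]
 [-0.01545523  0.74181029 -0.67043167]]
top [[487.23227348   0.         323.7426983 ]
 [  0.         487.23227348 240.85904316]
 [  0.           0.           1.        ]] pos [ 0.38808643 -0.02412865  1.0464568 ] [[ 1.79248522e-02 -9.99835939e-01  2.60664148e-03]
 [-9.94495668e-01 -1.80981698e-02 -1.03202822e-01]
 [ 1.03233066e-01 -7.42398330e-04 -9.94656917e-01]]
```

View pics/side0.png

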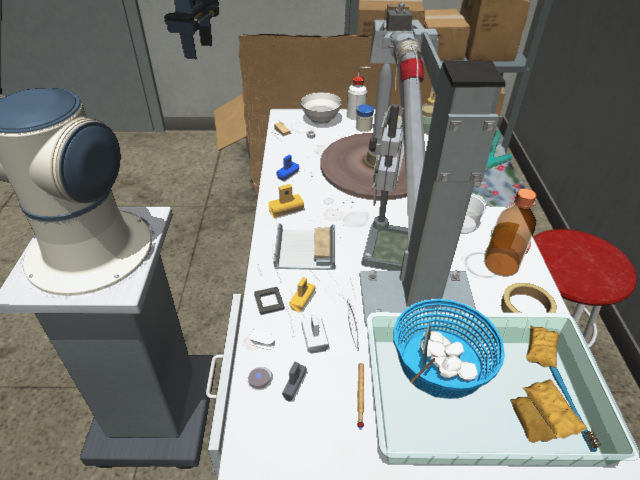

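View pics/top0.png

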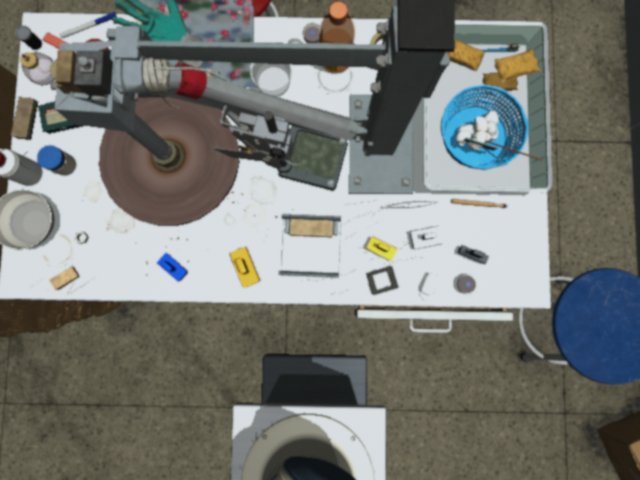

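Candidates in the top picture:
- **Medium:** yellow (381,248) or the larger yellow (244,267). Blue (172,267) is ruled out by its colour, so I choose the smaller yellow.
- **Thick:** whitish (425,237).
- **Thin:** dark (472,254), which stays where it is.

Next I check this in a close crop and measure.

```bash
cat > h.py <<'E'
import cv2,numpy as np
from workcell import bot
def cloud(n,d):
    m=bot.camera_model(n);K=np.array(m['K']);R=cv2.Rodrigues(np.array(m['rvec'],float))[0];t=np.array(m['tvec'],float).ravel()
    v,u=np.mgrid[:480,:640]
    c=np.stack([(u-K[0,2])/K[0,0]*d,(v-K[1,2])/K[1,1]*d,d],-1)
    return (c-t)@R
def ray(n,uv,z,m=None):
    m=m or bot.camera_model(n);K=np.array(m['K']);R=cv2.Rodrigues(np.array(m['rvec'],float))[0];t=np.array(m['tvec'],float).ravel()
    uv=np.atleast_2d(np.array(uv,float));c=np.c_[(uv-K[:2,2])/K[0,0],np.ones(len(uv))]@R;o=-R.T@t
    return o+c*((z-o[2])/c[:,2])[:,None]
def proj(n,P):
    m=bot.camera_model(n);return cv2.projectPoints(np.atleast_2d(np.array(P,float)),np.array(m['rvec'],float),np.array(m['tvec'],float),np.array(m['K']),None)[0][:,0]
E
python3 - <<'E'
from h import *
f=np.load('top0.npz');p,d=f['p'],f['d'];X=cloud('top',d)
g=np.load('side0.npz');q,e=g['p'],g['d'];Y=cloud('side',e)
a=cv2.resize(p[200:290,270:510],None,fx=3.3,fy=3.3,interpolation=cv2.INTER_CUBIC)
b=cv2.resize(q[215:410,240:370],None,fx=3,fy=3,interpolation=cv2.INTER_CUBIC)
cv2.imwrite('pics/topc.png',a[:,:,::-1]);cv2.imwrite('pics/sidec.png',b[:,:,::-1])
# heights
for nm,(u,v) in dict(med=(381,248),bigyellow=(244,267),thick=(425,237),thin=(472,254)).items():
    u0,v0=u-22,v-22
    w=X[v0:v0+44,u0:u0+44].reshape(-1,3)
    for lo,hi in((.018,.03),(.045,.07)):
        s=w[(w[:,2]>lo)&(w[:,2]<hi)]
        if len(s)>3:
            r=cv2.minAreaRect((s[:,:2]*1000).astype(np.float32));print(nm,lo,len(s),'meanz',s[:,2].mean().round(4),'mean',s.mean(0).round(4),'rect',np.round(r[0],1),np.round(r[1],1),round(r[2],1))
print('bench z',np.median(X[215:235,360:400,2]),X[245,300],Y[255,300],Y[240,325])
E
```

```text
med 0.018 315 meanz 0.0232 mean [ 0.4815 -0.1458  0.0232] rect [ 482.2 -146.6] [60.1 29.9] 64.6
med 0.045 64 meanz 0.0565 mean [ 0.482  -0.146   0.0565] rect [ 482.  -146.7] [24.3  9.9] 66.5
bigyellow 0.018 273 meanz 0.0276 mean [0.4376 0.1391 0.0276] rect [437.7 141.2] [78.4 39.1] 24.1
bigyellow 0.045 33 meanz 0.0582 mean [0.4357 0.1351 0.0582] rect [437.  140.8] [30.6 13.9] 23.6
thick 0.018 454 meanz 0.0232 mean [ 0.5062 -0.2401  0.0232] rect [ 507.4 -241.5] [39.9 60.8] 11.5
thick 0.045 65 meanz 0.0561 mean [ 0.5065 -0.2405  0.0561] rect [ 506.8 -240.9] [10.3 23.5] 11.6
thin 0.018 215 meanz 0.0229 mean [ 0.4673 -0.3369  0.0229] rect [ 453.8 -334. ] [60.3 61. ] 68.3
thin 0.045 71 meanz 0.0559 mean [ 0.4724 -0.3398  0.0559] rect [ 472.7 -341.2] [24.3 10.4] 68.1
bench z -0.00048655013365175013 [0.48626302 0.02587108 0.00553171] [ 0.47631609 -0.01891674  0.00459205] [0.53127064 0.00548592 0.02732325]
```

View pics/topc.png

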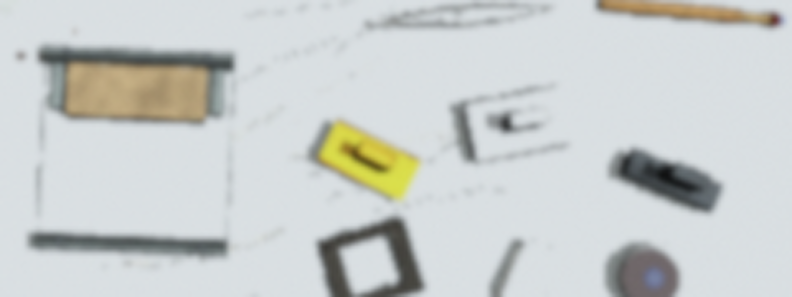

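View pics/sidec.png

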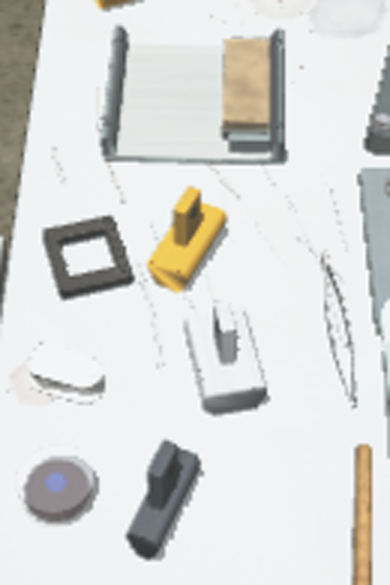

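The crops show the small brass spacer (60x30 measured) at top (381,248), the whitish thick one (60x40) at (425,237), and the dark thin one at (472,254). Next is the holder pose.

Run:
```python
from h import *
for n in('top','side'):
    f=np.load(n+'0.npz');X=cloud(n,f['d']).reshape(-1,3)
    b=(X[:,0]>.38)&(X[:,0]<.58)&(X[:,1]>-.075)&(X[:,1]<.115)
    X=X[b]
    s=X[(X[:,2]>.012)&(X[:,2]<.04)]
    mid=s[:,0].mean()
    for nm,w in(('rearTop>=.012',s[s[:,0]>.52]),('front',s[s[:,0]<.46]),('stone',s[(s[:,2]>.025)]),('all',s)):
        if len(w)<5: continue
        r=cv2.minAreaRect((w[:,:2]*1000).astype(np.float32));print(n,nm,len(w),w[:,2].max().round(4),np.round(r[0],1),np.round(r[1],1),round(r[2],2),w.min(0).round(4),w.max(0).round(4))
    fl=X[(X[:,2]>.003)&(X[:,2]<.009)];r=cv2.minAreaRect((fl[:,:2]*1000).astype(np.float32));print(n,'floor',np.round(r[0],1),np.round(r[1],1),round(r[2],2),np.median(fl[:,2]))
# what is tall nearby (top)
X=cloud('top',np.load('top0.npz')['d']).reshape(-1,3)
for lo in(.03,.06,.1,.2,.3,.5):
    s=X[(X[:,2]>lo)&(X[:,1]>-.35)&(X[:,1]<.15)&(X[:,0]>.3)&(X[:,0]<.9)]
    if len(s):
      h=[(round(y,2),s[(s[:,1]>y)&(s[:,1]<y+.05)][:,0].min().round(3)) for y in np.arange(-.35,.15,.05) if ((s[:,1]>y)&(s[:,1]<y+.05)).any()];print(lo,h)
```

```text
top rearTop>=.012 752 0.0325 [535.7   2.1] [ 31.2 121.8] 0.1 [ 0.52   -0.0588  0.0136] [0.5512 0.063  0.0325]
top front 313 0.0342 [424.2  29.6] [ 20.4 172. ] 4.57 [ 0.4072 -0.0562  0.0121] [0.4318 0.1149 0.0342]
top stone 676 0.0342 [477.2  29.6] [167.  145.4] 88.17 [ 0.4072 -0.0562  0.025 ] [0.5502 0.1149 0.0342]
top all 1410 0.0342 [478.4  28.1] [170.9 146.3] 88.72 [ 0.4072 -0.0588  0.0121] [0.5512 0.1149 0.0342]
top floor [479.7  21.1] [187.4 197.7] 89.97 0.0056761037963499825
side rearTop>=.012 551 0.0309 [536.    2.5] [126.5  31.7] 89.55 [ 0.52   -0.0608  0.0122] [0.5522 0.0657 0.0309]
side front 250 0.0338 [424.7  28.2] [ 22.1 174.8] 4.35 [ 0.4071 -0.0594  0.0121] [0.433  0.1147 0.0338]
side stone 457 0.0338 [477.4  28.2] [169.9 144.3] 88.48 [ 0.4076 -0.0586  0.025 ] [0.5496 0.1147 0.0338]
side all 1012 0.0338 [479.  27.] [174. 146.] 89.31 [ 0.4071 -0.0608  0.0121] [0.5522 0.1147 0.0338]
side floor [482.   22.5] [195.4 184.8] 0.22 0.00578612357155648
0.03 [(np.float64(-0.35), np.float64(0.465)), (np.float64(-0.3), np.float64(0.504)), (np.float64(-0.25), np.float64(0.5)), (np.f
[... 963 characters left out ...]
, np.float64(0.614)), (np.float64(0.05), np.float64(0.613)), (np.float64(0.1), np.float64(0.639))]
0.2 [(np.float64(-0.2), np.float64(0.686)), (np.float64(-0.15), np.float64(0.685)), (np.float64(-0.1), np.float64(0.694)), (np.float64(-0.05), np.float64(0.388)), (np.float64(-0.0), np.float64(0.614)), (np.float64(0.05), np.float64(0.613)), (np.float64(0.1), np.float64(0.643))]
0.3 [(np.float64(-0.2), np.float64(0.686)), (np.float64(-0.15), np.float64(0.685)), (np.float64(-0.1), np.float64(0.694)), (np.float64(-0.05), np.float64(0.388)), (np.float64(-0.0), np.float64(0.724)), (np.float64(0.05), np.float64(0.65)), (np.float64(0.1), np.float64(0.688))]
0.5 [(np.float64(-0.05), np.float64(0.388))]
```

Run:
```python
from h import *
for n in('top','side'):
    f=np.load(n+'0.npz');X=cloud(n,f['d']).reshape(-1,3)
    X=X[(X[:,0]>.39)&(X[:,0]<.58)&(X[:,1]>-.075)&(X[:,1]<.08)]
    for nm,m in(('front',(X[:,2]>.019)&(X[:,2]<.028)&(X[:,0]<.45)&(X[:,0]>.4)),('rear',(X[:,2]>.019)&(X[:,2]<.028)&(X[:,0]>.54)),('stone',(X[:,2]>.0255)&(X[:,0]>.49))):
        w=X[m]; w=w[(w[:,1]<.07)]
        r=cv2.minAreaRect((w[:,:2]*1000).astype(np.float32))
        l=cv2.fitLine((w[:,:2]*1000).astype(np.float32),cv2.DIST_HUBER,0,.01,.01).ravel()
        print(n,nm,len(w),np.median(w[:,2]).round(4),np.round(r[0],1),np.round(r[1],1),round(r[2],2),'line ang',np.degrees(np.arctan2(l[1],l[0])).round(2),np.percentile(w[:,0],[2,50,98]).round(4),np.percentile(w[:,1],[1,99]).round(4))
```

```text
top front 229 0.0228 [425.5   5. ] [122.3   9.4] 88.65 line ang 88.88 [0.4203 0.4249 0.4298] [-0.0561  0.0656]
top rear 227 0.0229 [545.6   2.1] [121.4  11.2] 89.87 line ang 88.71 [0.5415 0.5463 0.551 ] [-0.0585  0.0627]
top stone 558 0.0274 [5.271e+02 4.000e-01] [112.1  43.3] 88.47 line ang -89.92 [0.5063 0.523  0.547 ] [-0.0425  0.047 ]
side front 149 0.0229 [426.    3.6] [123.8   9. ] 88.54 line ang 88.52 [0.421  0.426  0.4303] [-0.0575  0.0641]
side rear 170 0.023 [545.7   2.5] [126.4  11.4] 88.83 line ang 88.57 [0.5403 0.5472 0.552 ] [-0.0596  0.0637]
side stone 382 0.0271 [527.2  -1. ] [40.5 98. ] 0.1 line ang 89.16 [0.5071 0.5245 0.5408] [-0.0444  0.0472]
```

Holder centre is about (0.486, 0.003), yaw -1.3°. The medium is at (0.482, -0.147) with its long axis at 65°, the thick at (0.507, -0.241) with its long axis at 101.5°. I'll move over the medium on the near side.

jog_arm(
  rows=[
    [0.2,[-2.1,-2.62,0],0],
    [0.2,[-2.1,-2.62,0],0],
    [0.2,[-2.1,-2.62,0],0],
    [0.2,[-2.1,-2.62,0],0],
    [0.2,[-2.1,-2.62,0],0],
    [0.2,[-2.1,-2.62,0],0],
    [0.2,[-2.1,-2.62,0],0],
    [0.2,[-2.1,-2.62,0],0],
  ],
  newtons=25,
)

```text
clock: 0.77
tcp_pos: [0.278, 0.3499, 0.2138]
orientation: [[-0.96, 0.281, -0.0], [0.281, 0.96, -0.0], [0.0, -0.0, -1.0]]
ft_force: [0.9, 0.2, 0.3]
width: 0.0547
```

jog_arm(
  rows=[
    [0.2,[-2.1,-2.62,0],0],
    [0.2,[-2.1,-2.62,0],0],
    [0.2,[-2.1,-2.62,0],0],
    [0.2,[-2.1,-2.62,0],0],
    [0.2,[-2.1,-2.62,0],0],
    [0.2,[-2.1,-2.62,0],0],
    [0.2,[-2.1,-2.62,0],0],
    [0.2,[-2.1,-2.62,0],0],
  ],
)

```text
clock: 1.43
tcp_pos: [0.3804, 0.1015, 0.2139]
orientation: [[-0.96, 0.281, -0.0], [0.281, 0.96, 0.0], [0.0, 0.0, -1.0]]
ft_force: [1.3, 0.6, 0.1]
width: 0.0546
```

jog_arm(
  rows=[
    [0.2,[-2.1,-2.62,0],0],
    [0.2,[-2.1,-2.62,0],0],
    [0.2,[-2.1,-2.62,0],0],
    [0.2,[-2.1,-2.62,0],0],
    [0.2,[-2.1,-2.62,0],0],
    [0.2,[-2.1,-2.62,0],0],
    [0.2,[0,0,2.5],4.25],
    [0.2,[0,0,2.5],4.25],
  ],
)

```text
clock: 2.1
tcp_pos: [0.4585, -0.0852, 0.1639]
orientation: [[-0.905, 0.425, 0.003], [0.425, 0.905, -0.001], [-0.003, 0.0, -1.0]]
ft_force: [0.2, 0.5, -1.4]
width: 0.0547
```

jog_arm(
  rows=[
    [0.2,[-1.6,-1.5,0],0],
    [0.2,[-1.6,-1.5,0],0],
    [0.2,[-1.55,-1.55,0],0],
    [0.2,[0,0,1.8],0],
    [0.2,[0,0,1.8],0],
    [0.2,[0,0,1.3],0],
    [0.2,[0,0,0],0],
    [0.2,[0,0,0],0],
  ],
)

```text
clock: 2.77
tcp_pos: [0.4806, -0.1442, 0.1146]
orientation: [[-0.908, 0.42, -0.002], [0.42, 0.908, 0.001], [0.002, -0.0, -1.0]]
ft_force: [0.1, -0.9, 0.1]
width: 0.0548
```

Run:
```python
from h import *
s=bot.read_state();print(s['tcp_pos'],s['orientation'])
for n in('wrist','side'):
    p,d=bot.capture(n);cv2.imwrite(f'pics/{n}1.png',p[:,:,::-1]);np.savez(f'{n}1.npz',p=p,d=d)
m=bot.camera_model('wrist')
X=cloud('wrist',np.load('wrist1.npz')['d'])
p=np.load('wrist1.npz')['p'];h=cv2.cvtColor(p,cv2.COLOR_RGB2HSV)
mk=(h[...,0]>15)&(h[...,0]<35)&(h[...,1]>110)
for lo,hi in((.02,.028),(.052,.062)):
    w=X[mk&(X[...,2]>lo)&(X[...,2]<hi)]
    w=w[np.hypot(w[:,0]-.482,w[:,1]+.147)<.06]
    if len(w)>5:
        r=cv2.minAreaRect((w[:,:2]*1000).astype(np.float32));print(lo,len(w),np.round(r[0],1),np.round(r[1],1),r[2])
```

```text
[ 0.4806242  -0.14421447  0.11461785] [[-9.07655739e-01  4.19712659e-01 -1.53102808e-03]
 [ 4.19712189e-01  9.07657027e-01  6.31806052e-04]
 [ 1.65482539e-03 -6.91287568e-05 -9.99998628e-01]]
0.02 2278 [ 481.7 -147.3] [57.4 26.5] 64.47503662109375
0.052 378 [ 482.5 -147.7] [21.3  7.1] 66.39620971679688
```

View pics/wrist1.png

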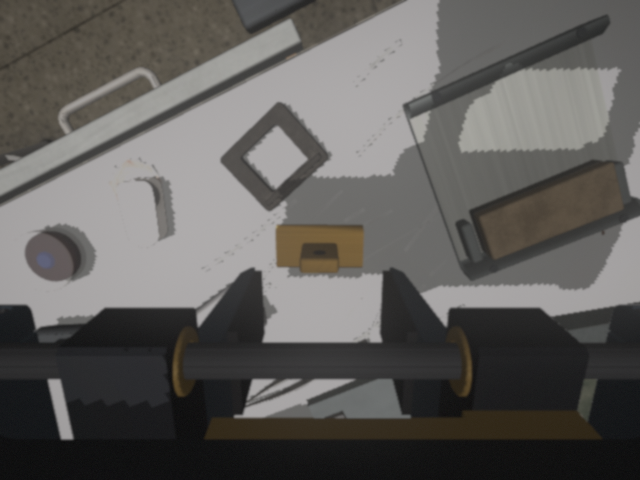

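The wrist view has the brass spacer at (320,250), centred between the fingers and square to them. The wrist fit gives (0.482, -0.147), which agrees with the top view. Going down to grasp.

jog_arm(
  rows=[
    [0.2,[-0.25,-0.2,1.5],0],
    [0.2,[0,0,2.0],0],
    [0.2,[0,0,2.0],0],
    [0.2,[0,0,1.7],0],
    [0.2,[0,0,1.26],0],
    [0.2,[0,0,0],0],
    [-0.7,[0,0,0],0],
    [-0.7,[0,0,0],0],
  ],
)

```text
clock: 3.53
tcp_pos: [0.4832, -0.1475, 0.0314]
orientation: [[-0.908, 0.42, 0.001], [0.42, 0.908, -0.001], [-0.002, 0.0, -1.0]]
ft_force: [-0.3, -0.2, -0.0]
width: 0.0442
```

jog_arm(
  rows=[
    [-0.7,[0,0,0],0],
    [-0.7,[0,0,0],0],
    [-0.7,[0,0,0],0],
    [-0.7,[0,0,0],0],
    [-0.7,[0,0,-1],0],
    [-0.7,[0,0,-2],0],
    [-0.7,[0,0,-2],0],
    [-0.7,[0,0,-1.5],0],
  ],
)

```text
clock: 4.2
tcp_pos: [0.4826, -0.1473, 0.0972]
orientation: [[-0.908, 0.42, 0.001], [0.42, 0.908, -0.0], [-0.001, -0.0, -1.0]]
ft_force: [0.6, -0.4, -1.5]
width: 0.0237
```

jog_arm(
  rows=[
    [-0.7,[1.4,3.5,0],0],
    [-0.7,[1.4,3.5,0],0],
    [-0.7,[1.4,3.5,0],0],
    [-0.7,[1.4,3.5,0],0],
    [-0.7,[0,0,0],-5.9],
    [-0.7,[0,0,0],-5.9],
    [-0.7,[0,0,0],-5.9],
    [-0.7,[0,0,0],-5.9],
  ],
)

```text
clock: 4.87
tcp_pos: [0.4904, 0.0037, 0.096]
orientation: [[-1.0, 0.015, 0.0], [0.015, 1.0, -0.0], [-0.0, -0.0, -1.0]]
ft_force: [-0.0, -0.0, -0.5]
width: 0.0237
```

```bash
cat > hold.py <<'E'
from h import *
import sys
tag=sys.argv[1]
s=bot.read_state();print(s['clock'],s['tcp_pos'].round(4) if hasattr(s['tcp_pos'],'round') else s['tcp_pos'],np.round(s['orientation'],3).tolist(),s['width'])
for n in('top','wrist','side'):
    p,d=bot.capture(n);cv2.imwrite(f'pics/{n}{tag}.png',p[:,:,::-1]);np.savez(f'{n}{tag}.npz',p=p,d=d)
a,b,c=[np.load(f'{n}{tag}.npz')['p'] for n in('top','side','wrist')]
o=np.hstack([cv2.resize(b[200:380,220:400],(400,400)),cv2.resize(c[60:460,100:500],(400,400))])
cv2.imwrite(f'pics/c{tag}.png',o[:,:,::-1])
E
python3 hold.py 2
```

```text
4.8667 [0.4904 0.0037 0.096 ] [[-1.0, 0.015, 0.0], [0.015, 1.0, -0.0], [-0.0, -0.0, -1.0]] 0.02369680504046445
```

View pics/c2.png

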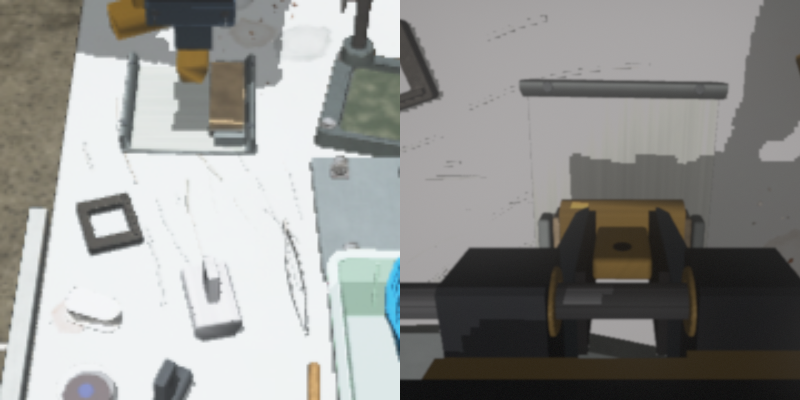

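The spacer is held upright and square over the gap. I'll check its position against the fence in the wrist cloud.

Run:
```python
from h import *
f=np.load('wrist2.npz');X=cloud('wrist',f['d']);h=cv2.cvtColor(f['p'],cv2.COLOR_RGB2HSV)
mk=(h[...,0]>10)&(h[...,0]<35)&(h[...,1]>110)
w=X[mk&(X[...,2]>.085)&(X[...,2]<.098)&(abs(X[...,1]-.003)<.05)&(abs(X[...,0]-.48)<.05)]
r=cv2.minAreaRect((w[:,:2]*1000).astype(np.float32));print('foot top',len(w),np.median(w[:,2]),r,w.min(0).round(4),w.max(0).round(4))
w=X[(X[...,2]>.02)&(X[...,2]<.027)&(X[...,0]>.4)&(X[...,0]<.45)&(abs(X[...,1]-.003)<.075)]
r=cv2.minAreaRect((w[:,:2]*1000).astype(np.float32));print('front',len(w),r)
```

```text
foot top 2048 0.08785163036756334 ((481.1807556152344, 2.9051513671875), (59.509857177734375, 18.22391700744629), 88.54014587402344) [ 0.4716 -0.0271  0.085 ] [0.491  0.0326 0.098 ]
front 2536 ((424.20013427734375, 4.693111419677734), (124.05985260009766, 7.946866512298584), 87.69912719726562)
```

jog_arm(
  rows=[
    [-0.7,[-0.1,-0.05,1.2],0],
    [-0.7,[0,0,1.2],0],
    [-0.7,[0,0,1.0],0],
    [-0.7,[0,0,1.0],0],
    [-0.7,[0,0,0.7],0],
    [-0.7,[0,0,0.5],0],
    [-0.7,[0,0,0.2],0],
    [-0.7,[0,0,0],0],
  ],
)

```text
clock: 5.68
tcp_pos: [0.4914, 0.0028, 0.0373]
orientation: [[-1.0, 0.023, -0.0], [0.023, 1.0, 0.0], [0.0, 0.0, -1.0]]
ft_force: [-0.2, 0.3, -2.4]
width: 0.0236
```

jog_arm(
  rows=[
    [-0.7,[0,0,0.1],0],
    [-0.7,[0,0,0.05],0],
    [-0.7,[0,0,0],0],
    [0.0,[0,0,0],0],
    [0.0,[0,0,0],0],
    [0.0,[0,0,0],0],
    [0.0,[0,0,0],0],
    [0.0,[0,0,0],0],
  ],
)

```text
clock: 6.35
tcp_pos: [0.4915, 0.0028, 0.0359]
orientation: [[-1.0, 0.021, 0.0], [0.021, 1.0, -0.0], [-0.0, -0.0, -1.0]]
ft_force: [-0.5, 0.1, 0.1]
width: 0.0454
```

jog_arm(
  rows=[
    [0.0,[0,0,-1.5],0],
    [0.0,[0,0,-2.5],0],
    [0.0,[0,0,-3],0],
    [0.0,[0,0,-3],0],
    [0.2,[0,-3.8,0],-4],
    [0.2,[0,-3.8,0],-4],
    [0.2,[0,-3.8,0],-4],
    [0.2,[0,-3.8,0],0],
  ],
)

```text
clock: 7.02
tcp_pos: [0.5035, -0.1498, 0.1361]
orientation: [[-0.981, -0.192, 0.0], [-0.192, 0.981, -0.0], [-0.0, -0.0, -1.0]]
ft_force: [0.9, 0.5, 0.4]
width: 0.0547
```

```bash
python3 hold.py 3
python3 - <<'E'
from h import *
for n in('top','wrist'):
    f=np.load(n+'3.npz');X=cloud(n,f['d']);h=cv2.cvtColor(f['p'],cv2.COLOR_RGB2HSV)
    mk=(h[...,0]>10)&(h[...,0]<35)&(h[...,1]>110)
    w=X[mk&(X[...,2]>.024)&(X[...,2]<.036)&(abs(X[...,1]-.003)<.05)&(abs(X[...,0]-.48)<.06)]
    if len(w)>5:print(n,'med foot top',len(w),np.median(w[:,2]),cv2.minAreaRect((w[:,:2]*1000).astype(np.float32)),np.percentile(w,[1,99],axis=0).round(4))
    w=X[(X[...,2]>.05)&(X[...,2]<.065)&(abs(X[...,0]-.507)<.035)&(abs(X[...,1]+.24)<.04)]
    if len(w)>5: print(n,'thick tab',len(w),cv2.minAreaRect((w[:,:2]*1000).astype(np.float32)))
    w=X[(X[...,2]>.02)&(X[...,2]<.027)&(X[...,0]>.4)&(X[...,0]<.45)&(abs(X[...,1]-.003)<.07)]
    if len(w)>5: print(n,'front',len(w),cv2.minAreaRect((w[:,:2]*1000).astype(np.float32)))
E
```

```text
7.0167 [ 0.5035 -0.1498  0.1361] [[-0.981, -0.192, 0.0], [-0.192, 0.981, -0.0], [-0.0, -0.0, -1.0]] 0.054704865946932545
top med foot top 325 0.02935832108166265 ((491.1038818359375, 1.9458427429199219), (30.09223175048828, 59.03237533569336), 0.9400383234024048) [[ 0.4765 -0.0256  0.0249]
 [ 0.5063  0.0314  0.0338]]
top front 165 ((425.6416931152344, 14.379962921142578), (103.08788299560547, 9.151239395141602), 88.65850067138672)
wrist med foot top 2210 0.028514149321409114 ((489.0068054199219, 6.950214385986328), (60.95152282714844, 29.8304500579834), 87.61693572998047) [[ 0.4743 -0.0231  0.0243]
 [ 0.503   0.0364  0.0333]]
wrist thick tab 602 ((504.0875549316406, -236.98098754882812), (9.835559844970703, 23.659162521362305), 11.412623405456543)
wrist front 1679 ((422.9248962402344, 5.535133361816406), (116.31621551513672, 7.9342875480651855), 88.43450927734375)
```

View pics/c3.png

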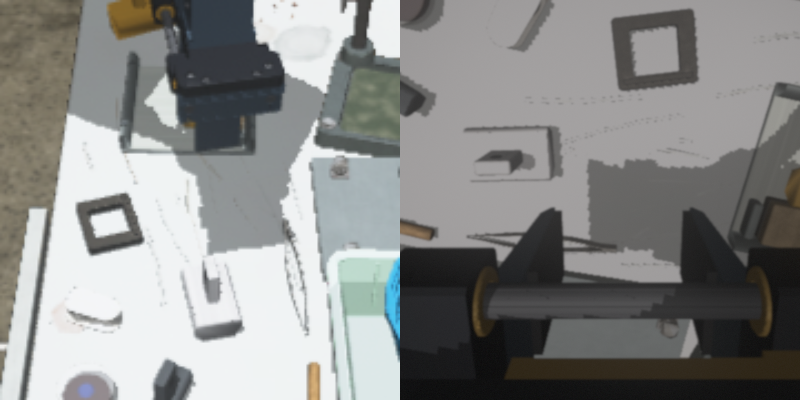

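The medium is down: foot top at 29 mm, centre (0.491, 0.002). The thick spacer is clear in the wrist crop at (495,160). Moving over it.

jog_arm(
  rows=[
    [0.2,[0.47,-3.0,0],-0.4],
    [0.2,[0.47,-3.0,0],0],
    [0.2,[0.47,-3.0,0],0],
    [0.2,[0,0,1.5],0],
    [0.2,[0,0,1.2],0],
    [0.2,[0,0,0.5],0],
    [0.2,[0,0,0],0],
    [0.2,[0,0,0],0],
  ],
)

```text
clock: 7.83
tcp_pos: [0.5074, -0.2384, 0.1039]
orientation: [[-0.981, -0.195, -0.001], [-0.195, 0.981, 0.0], [0.0, 0.001, -1.0]]
ft_force: [-0.2, -0.6, -0.1]
width: 0.0543
```

```bash
python3 hold.py 4
python3 - <<'E'
from h import *
for n in('wrist','side','top'):
    f=np.load(n+'4.npz');X=cloud(n,f['d'])
    for lo,hi in((.018,.028),(.05,.065)):
        w=X[(X[...,2]>lo)&(X[...,2]<hi)&(abs(X[...,0]-.507)<.04)&(abs(X[...,1]+.24)<.04)]
        if len(w)>5: print(n,'thick',lo,len(w),cv2.minAreaRect((w[:,:2]*1000).astype(np.float32)))
    h=cv2.cvtColor(f['p'],cv2.COLOR_RGB2HSV)
    mk=(h[...,0]>10)&(h[...,0]<35)&(h[...,1]>110)
    w=X[mk&(X[...,2]>.024)&(X[...,2]<.036)&(abs(X[...,1]-.003)<.05)&(abs(X[...,0]-.48)<.06)]
    if len(w)>5:print(n,'med foot top',len(w),np.median(w[:,2]),cv2.minAreaRect((w[:,:2]*1000).astype(np.float32)))
E
```

```text
7.8333 [ 0.5074 -0.2384  0.1039] [[-0.981, -0.195, -0.001], [-0.195, 0.981, 0.0], [0.0, 0.001, -1.0]] 0.0542557799791033
wrist thick 0.018 3971 ((506.72882080078125, -243.34422302246094), (40.381439208984375, 60.083831787109375), 11.765827178955078)
wrist thick 0.05 774 ((506.2931213378906, -243.3825225830078), (10.469254493713379, 23.995471954345703), 12.076048851013184)
wrist med foot top 217 0.027297434783581664 ((493.6954040527344, -29.191329956054688), (19.732681274414062, 6.212913513183594), 12.872734069824219)
side thick 0.018 480 ((507.9674987792969, -242.7305908203125), (40.05928039550781, 62.77260971069336), 12.040178298950195)
side thick 0.05 64 ((508.43890380859375, -245.0010223388672), (9.881206512451172, 21.946706771850586), 10.621638298034668)
```

View pics/c4.png

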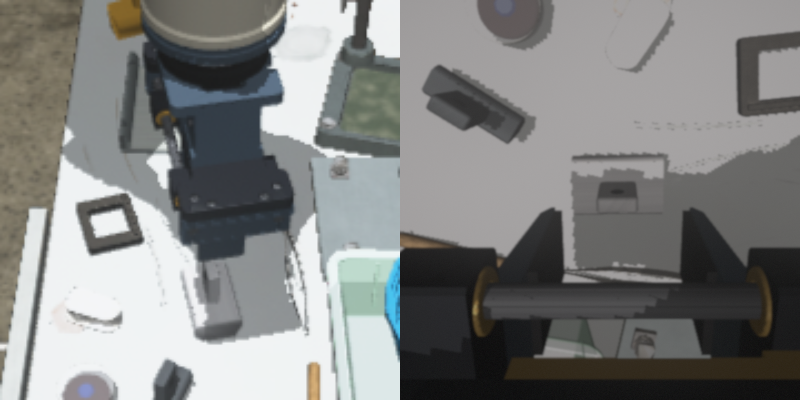

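The wrist view shows the thick tab between the fingers (crop 617,190). The fit is (0.507, -0.2425), about 4 mm further along -y, so I'll correct and descend.

jog_arm(
  rows=[
    [0.2,[0.07,-0.4,1.0],-0.5],
    [0.2,[0,0,2.0],0],
    [0.2,[0,0,2.0],0],
    [0.2,[0,0,1.4],0],
    [0.2,[0,0,0.9],0],
    [0.2,[0,0,0.1],0],
    [-0.7,[0,0,0],0],
    [-0.7,[0,0,0],0],
  ],
)

```text
clock: 8.65
tcp_pos: [0.508, -0.2436, 0.0304]
orientation: [[-0.979, -0.203, 0.001], [-0.203, 0.979, -0.0], [-0.001, -0.001, -1.0]]
ft_force: [0.4, -0.2, 0.3]
width: 0.0442
```

jog_arm(
  rows=[
    [-0.7,[0,0,0],0],
    [-0.7,[0,0,0],0],
    [-0.7,[0,0,0],0],
    [-0.7,[0,0,-1],0],
    [-0.7,[0,0,-2],0],
    [-0.7,[0,0,-2],0],
    [-0.7,[0,0,-2],0],
    [-0.7,[0,0,-1],0],
  ],
)

```text
clock: 9.32
tcp_pos: [0.5083, -0.2438, 0.1127]
orientation: [[-0.979, -0.203, 0.002], [-0.203, 0.979, -0.002], [-0.002, -0.002, -1.0]]
ft_force: [0.4, -0.8, -1.4]
width: 0.0237
```

jog_arm(
  rows=[
    [-0.7,[0.04,3.6,0],0],
    [-0.7,[0.04,3.6,0],0],
    [-0.7,[0.04,3.6,0],0],
    [-0.7,[0.04,3.6,0],0],
    [-0.7,[0.04,3.6,0],0],
    [-0.7,[0.04,3.6,0],0],
    [-0.7,[0.04,3.6,0],0],
    [-0.7,[0,0,0],6.5],
  ],
)

```text
clock: 9.98
tcp_pos: [0.4513, 0.0076, 0.1099]
orientation: [[-0.995, -0.096, -0.002], [-0.096, 0.995, 0.001], [0.002, 0.001, -1.0]]
ft_force: [-0.7, -0.6, -1.4]
width: 0.0235
```

jog_arm(
  rows=[
    [-0.7,[0,0,0],6.5],
    [-0.7,[0,0,1],0],
    [-0.7,[0,0,0],0],
    [-0.7,[0,0,0],0],
    [-0.7,[0,0,0],0],
    [-0.7,[0,0,0],0],
    [-0.7,[0,0,0],0],
    [-0.7,[0,0,0],0],
  ],
)

```text
clock: 10.65
tcp_pos: [0.4539, 0.0028, 0.1]
orientation: [[-1.0, 0.023, 0.0], [0.023, 1.0, -0.0], [-0.0, -0.0, -1.0]]
ft_force: [0.5, -0.2, -1.3]
width: 0.0238
```

```bash
python3 hold.py 5
python3 - <<'E'
from h import *
for n in('wrist','side'):
    f=np.load(n+'5.npz');X=cloud(n,f['d'])
    B=(X[...,0]>.4)&(X[...,0]<.55)&(abs(X[...,1]-.003)<.075)
    w=X[B&(X[...,2]>.086)&(X[...,2]<.102)&(abs(X[...,0]-.455)<.04)&(abs(X[...,1]-.003)<.04)]
    if len(w)>5: print(n,'thick foot top',len(w),np.median(w[:,2]),cv2.minAreaRect((w[:,:2]*1000).astype(np.float32)),np.percentile(w,[1,50,99],axis=0).round(4).tolist())
    w=X[(X[...,2]>.02)&(X[...,2]<.027)&B&(X[...,0]<.45)]
    if len(w)>5: print(n,'front',len(w),cv2.minAreaRect((w[:,:2]*1000).astype(np.float32)))
    h=cv2.cvtColor(f['p'],cv2.COLOR_RGB2HSV)
    mk=(h[...,0]>10)&(h[...,0]<35)&(h[...,1]>110)
    w=X[mk&(X[...,2]>.024)&(X[...,2]<.036)&B]
    if len(w)>5:print(n,'yellow+stone',len(w),w.min(0).round(4))
E
```

```text
10.65 [0.4539 0.0028 0.1   ] [[-1.0, 0.023, 0.0], [0.023, 1.0, -0.0], [-0.0, -0.0, -1.0]] 0.023754586623480962
wrist thick foot top 4137 0.09240106492478942 ((443.3697509765625, 2.0981407165527344), (60.35367202758789, 22.041488647460938), 88.56978607177734) [[0.4324, -0.0274, 0.0865], [0.4385, 0.0022, 0.0924], [0.4509, 0.0317, 0.1015]]
wrist front 2161 ((423.68865966796875, 3.8148651123046875), (124.09854125976562, 8.020133972167969), 88.57551574707031)
side thick foot top 195 0.09222962616535273 ((454.20257568359375, 0.8695297241210938), (62.50080871582031, 39.97920608520508), 88.72122955322266) [[0.4341, -0.0296, 0.0862], [0.4565, -0.0189, 0.0922], [0.4745, 0.0244, 0.1018]]
side front 119 ((425.6366882324219, 3.471881866455078), (121.34895324707031, 8.389702796936035), 88.54985046386719)
side yellow+stone 206 [ 0.4769 -0.0305  0.0244]
```

View pics/c5.png

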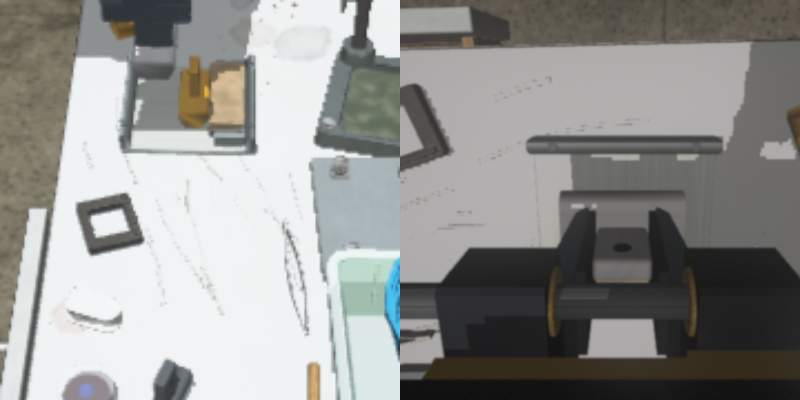

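Thick is held square. Its side-view centre is x=0.454, matching the gap centre of about 0.4535 between the fence (0.4306) and the medium (0.4769). Lowering.

jog_arm(
  rows=[
    [-0.7,[0,0,1.2],0],
    [-0.7,[0,0,1.2],0],
    [-0.7,[0,0,0.8],0],
    [-0.7,[0,0,0.8],0],
    [-0.7,[0,0,0.6],0],
    [-0.7,[0,0,0.6],0],
    [-0.7,[0,0,0.5],0],
    [-0.7,[0,0,0.3],0],
  ],
)

```text
clock: 11.47
tcp_pos: [0.4537, 0.0029, 0.0393]
orientation: [[-1.0, 0.023, -0.0], [0.023, 1.0, 0.0], [0.0, 0.0, -1.0]]
ft_force: [0.1, -0.9, -1.4]
width: 0.0239
```

jog_arm(
  rows=[
    [-0.7,[0,0,0.25],0],
    [-0.7,[0,0,0],0],
    [-0.7,[0,0,0],0],
    [-0.7,[0,0,0],0],
    [-0.7,[0,0,0],0],
    [-0.7,[0,0,0],0],
    [-0.7,[0,0,0],0],
    [-0.7,[0,0,0],0],
  ],
)

```text
clock: 12.13
tcp_pos: [0.4538, 0.0029, 0.0374]
orientation: [[-1.0, 0.023, 0.0], [0.023, 1.0, -0.0], [-0.0, -0.0, -1.0]]
ft_force: [0.4, -0.1, -1.6]
width: 0.0235
```

jog_arm(
  rows=[
    [-0.7,[0,0,0.1],0],
    [-0.7,[0,0,0.05],0],
    [-0.7,[0,0,0],0],
    [0.0,[0,0,0],0],
    [0.0,[0,0,0],0],
    [0.0,[0,0,0],0],
    [0.0,[0,0,0],0],
    [0.0,[0,0,0],0],
  ],
)

```text
clock: 12.8
tcp_pos: [0.4538, 0.0029, 0.0357]
orientation: [[-1.0, 0.023, -0.0], [0.023, 1.0, 0.0], [0.0, 0.0, -1.0]]
ft_force: [0.9, -0.7, 0.2]
width: 0.0457
```

jog_arm(
  rows=[
    [0.0,[0,0,-1.5],0],
    [0.0,[0,0,-3],0],
    [0.0,[0,0,-4],0],
    [0.0,[0,0,-4],0],
    [0.0,[0,4,0],0],
    [0.0,[0,4,0],0],
    [0.0,[0,4,0],0],
    [0.0,[0,4,0],0],
  ],
)

```text
clock: 13.47
tcp_pos: [0.4572, 0.1645, 0.1612]
orientation: [[-1.0, 0.024, 0.001], [0.024, 1.0, 0.0], [-0.001, 0.0, -1.0]]
ft_force: [1.8, -0.5, 0.4]
width: 0.0458
```

jog_arm(
  rows=[
    [0.0,[0,3,0],0],
    [0.0,[0,3,0],0],
    [0.0,[0,0,0],0],
    [0.0,[0,0,0],0],
    [0.0,[0,0,0],0],
    [0.0,[0,0,0],0],
    [0.0,[0,0,0],0],
    [0.0,[0,0,0],0],
  ],
)

```text
clock: 14.13
tcp_pos: [0.4589, 0.222, 0.1609]
orientation: [[-1.0, 0.024, -0.0], [0.024, 1.0, -0.0], [0.0, -0.0, -1.0]]
ft_force: [-0.6, -0.2, 0.5]
width: 0.0456
```

```bash
python3 hold.py 6
python3 - <<'E'
from h import *
for n in('top','side'):
    f=np.load(n+'6.npz');X=cloud(n,f['d']);h=cv2.cvtColor(f['p'],cv2.COLOR_RGB2HSV)
    mk=(h[...,0]>10)&(h[...,0]<35)&(h[...,1]>110)
    B=(abs(X[...,1]-.003)<.035)
    for nm,m,a,b in(('med foot',mk,.465,.508),('thick foot',~mk,.433,.48)):
        w=X[m&B&(X[...,2]>.0265)&(X[...,2]<.036)&(X[...,0]>a)&(X[...,0]<b)]
        print(n,nm,len(w),np.median(w[:,2]).round(4),cv2.minAreaRect((w[:,:2]*1000).astype(np.float32)))
    for nm,a,b in(('med tab',.48,.505),('thick tab',.435,.475)):
        w=X[B&(X[...,2]>.055)&(X[...,2]<.075)&(X[...,0]>a)&(X[...,0]<b)]
        if len(w)>4: print(n,nm,len(w),np.median(w[:,2]).round(4),cv2.minAreaRect((w[:,:2]*1000).astype(np.float32)))
    w=X[(X[...,2]>.045)&(X[...,2]<.07)&(abs(X[...,0]-.472)<.03)&(abs(X[...,1]+.341)<.03)]
    print(n,'thin tab',len(w),cv2.minAreaRect((w[:,:2]*1000).astype(np.float32)))
p=np.load('top6.npz')['p'][200:290,270:510]
cv2.imwrite('pics/topc6.png',cv2.resize(p,None,fx=3.3,fy=3.3,interpolation=cv2.INTER_CUBIC)[:,:,::-1])
E
```

```text
14.1333 [0.4589 0.222  0.1609] [[-1.0, 0.024, -0.0], [0.024, 1.0, -0.0], [0.0, -0.0, -1.0]] 0.04561193011626579
top med foot 288 0.0298 ((490.8661193847656, 2.9243812561035156), (29.594736099243164, 56.84498596191406), 0.86894291639328)
top thick foot 450 0.0299 ((456.9313049316406, 3.216176986694336), (45.61818313598633, 58.87793731689453), 0.6749853491783142)
top med tab 64 0.063 ((490.5166931152344, 2.083036422729492), (10.600152015686035, 22.41378402709961), 1.1319806575775146)
top thick tab 60 0.0633 ((453.36566162109375, 3.2283029556274414), (22.790834426879883, 10.060457229614258), 86.50035858154297)
top thin tab 71 ((472.6517028808594, -340.7535400390625), (24.333009719848633, 10.508981704711914), 69.63703155517578)
side med foot 192 0.0296 ((490.6808166503906, 2.8881797790527344), (28.2714786529541, 64.37921905517578), 0.17806485295295715)
side thick foot 283 0.0296 ((457.2479248046875, 1.9536094665527344), (64.66300964355469, 44.67200469970703), 89.2738265991211)
side med tab 50 0.0627 ((491.8136901855469, 1.300851821899414), (8.664095878601074, 25.235910415649414), 0.5868862271308899)
side thick tab 50 0.0627 ((454.67333984375, 2.0646276473999023), (27.488008499145508, 10.329894065856934), 85.89796447753906)
side thin tab 111 ((473.97430419921875, -342.9613952636719), (24.1402645111084, 10.039114952087402), 69.79963684082031)
```

View pics/c6.png

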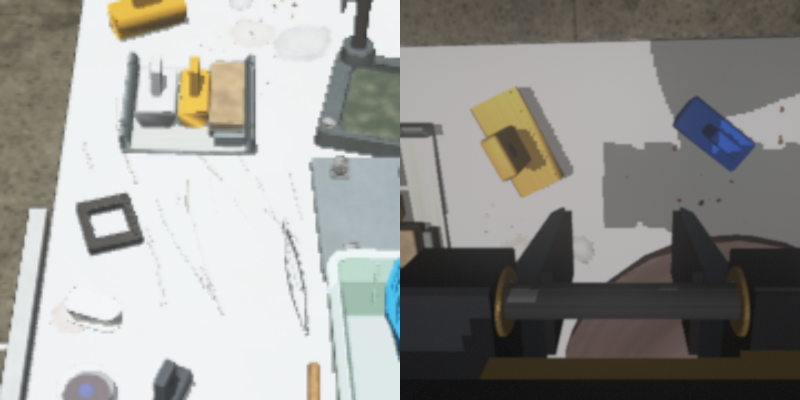

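View pics/topc6.png

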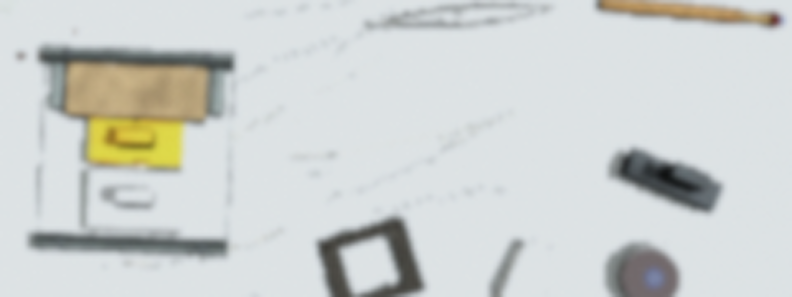

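Both spacers sit upright and square in the holder, with foot tops at about 30 mm and tabs at about 63 mm. The thin one hasn't moved, and the arm is clear. Handing in.

```bash
python3 -c "
from workcell import bot
print(bot.sign_off())"
```

```text
the job is handed in; nothing more can be done
None
```

I placed the medium (brass) spacer next to the stone, then the thick spacer between it and the front fence. The thin spacer was left standing where it was. I handed the job in at about 14 s; sign-off gave no verdict.

- **Seating:** in the last top and side pictures both feet topped out at 29.6–29.9 mm, against 30 mm expected when fully on the floor.
- **Fit along the holder:** both spacers are within about 2 mm of the holder's middle along y. The two spacers total 70 mm in the 76 mm gap, so about 6 mm of play remains.
- **Squareness:** the foot fits put both within about 2° of square. The tab fits, which have few pixels, were up to about 3° off.
- **Thin spacer:** its tab measured within about 1 mm of its starting place in the top view. The side view read 2–3 mm different, which is about the calibration error.
- **Arm:** the gripper was clear of everything at hand-in, and the force readings after each move stayed under about 3 N.
- **Disagreement between cameras:** the wrist camera read x about 1.5–3 mm lower than the other two, and its y differed by up to about 5 mm in a far view. I relied on the top and side views for placing.

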